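# Close the rice-cake moulds with their press lids

## Robot

A 6-joint arm with a two-finger parallel gripper is mounted at the origin on the work surface. World frame = base frame: x ahead of the robot, y to its left, z up, the work surface at z = 0. Lengths are in m, angles in rad, forces in N, time in s.
With the tool pointing down it reaches from about 0.325 to 0.775 m from the base axis. Payload 5.5 kg.
Tool frame: the origin (TCP) lies at the very end of the fingers, on their centre line; the grasp point (between the pads) lies 19 mm behind it (r.pinch_z is the distance from the TCP to the grasp point, in m); y points along the fingers, z is the direction in which the jaws open and shut, and the axes are right-handed (so a half turn about y gives the same grasp; the last joint's range is limited). The gripper opens to 85 mm and grips with 20 to 120 N. Pads are 22 mm wide; open, the fingers measure 114 mm over their backs; the gripper's body (76 mm by 85 mm) begins 54 mm behind the grasp point. The pads swing forward as they close: fully open they stand 13 mm farther back than shut.
Start: joints at [-1.398, 0.091, 1.231, -0, 1.82, -0.057], TCP at [0.137, -0.584, 0.231] pointing down, gripper open.
Joint ranges: [-2.87, 2.87], [-0.86, 2.18], [0.17, 2.46], [-1.51, 4.65], [0.06, 2.69], [-2.65, 2.65]. Speed limits (rad/s): [2.57, 2.57, 3.01, 3.14, 3.14, 3.14].

## Interface

Orientations are given as a rotation vector (axis times angle).
In Python, from cell import r gives the robot as it stands.
- The arm moves only by the tool move_arm, never from a script. Its argument "motion" is a list of rows, each an object of numbers: "grip": the gripper's target within -1 to 1 (shut at 1, half-way at 0, fully open at -1); "tx", "ty", "tz": the shift along the tool's x, y, z in units of 30 mm (1.0 is 30 mm); "spin": the turn about the tool's y in units of 5 degrees (1.0 is 5 degrees). A call has 1 to 8 rows; each row is the pose to reach, as a shift and turn from the pose commanded when the call began, along the tool's axes at that moment; what a row does not reach only later rows make up. A row lasts 1/8 s, in which the tool goes at most 62.5 mm and 10.7 degrees, less where a joint would pass 70% of its speed; a pose out of reach is approached as far as the arm can. A call with a gripper value outside its range is refused whole. The fingers move at their own pace and stop on an object; "squeeze" is the grip in N (left out, the last holds). Time passes only in rows, so rows that repeat a pose let the fingers close. It gives the time, the measured TCP pose, the force and the opening at its end, in the units of the state.
- r.get_state(): the state, without advancing time (a new reading comes with each control period).
- r.get_image(name): name is "side" or "top"; returns a dict with "image" (480x640x3 uint8, blue, green, red), "range_z" (480x640 float32, m along the optical axis (not along the pixel's ray), 0 where there is no reading), "camera_matrix" (3x3 intrinsics, pixels), "R" (3x3) and "t" (3): a world point X has camera coordinates R X + t. Camera axes: x right, y down, z forward; pixel columns grow to the right and rows downward; lengths in m; the calibration is good to about 2 mm. A picture is of the moment at which its call begins.
- r.hand_in(): hands the job in, once; it reports no verdict.
The state is a dict: "time_s": time; "joints": joint angles; "joint_velocities": joint speeds; "joint_efforts": joint torques, N m; "position": TCP position; "orientation": TCP orientation; "contact_force": force on the tool from outside, world axes, zero at the start; "wrist_torque": the same for the moment, N m; "opening": opening from 0.0 (shut) to 1.0 (fully open).
Only numpy, scipy, OpenCV 4.12 (cv2) and the standard library are available. Lean on these libraries where they do the work, as an engineer would, in place of code of your own. Each camera call takes 0.05 s, during which the arm holds its last target.

## Task

Close the four filled rice-cake moulds: put each wooden press lid on the mould of its own shape (square, round, oblong, triangular), plug inside the rim, so that it sits level and fully down. Leave the white bowl and the glass jar that stand among them where they are.

Things in the scene. Friction and masses are not known exactly. Their poses are not given: they have to be found in the camera images.
- lid_square_mid (a point): Loose wooden lid, square, 0.14 kg, 55 mm tall, standing on its plug: plug 12 deep, flange 5 thick, handle on top (darker bar, 50 (x) by 22 (y), 38 tall). Plug 68 x 68, flange 104 x 104 mm. Point: on its axis half-way up, 27.5 mm above the underside and 10.5 above the flange's top. z up. Fits in any quarter turn; x, y along the sides.
- lid_round_mid (a point): Loose wooden lid, round, 0.14 kg, 55 mm tall, standing on its plug: plug 12 deep, flange 5 thick, handle on top (darker round knob, 26 wide, 38 tall). Plug diameter 72, flange 108 mm. Point: on its axis half-way up, 27.5 mm above the underside and 10.5 above the flange's top. z up. Fits at any turn.
- lid_long_mid (a point): Loose wooden lid, oblong, 0.14 kg, 55 mm tall, standing on its plug: plug 12 deep, flange 5 thick, handle on top (darker bar, 50 (x) by 22 (y), 38 tall). Plug 108 (x) by 44 (y), flange 144 by 80 mm. Point: on its axis half-way up, 27.5 mm above the underside and 10.5 above the flange's top. z up. Fits in either half turn; x is the long way.
- lid_triangle_mid (a point): Loose wooden lid, triangular (cut corners), 0.14 kg, 55 mm tall, standing on its plug: plug 12 deep, flange 5 thick, handle on top (darker bar, 50 (x) by 22 (y), 38 tall). From the axis: plug sides 25, cut corners 44; flange 43, 62 mm. Point: on its axis half-way up, 27.5 mm above the underside and 10.5 above the flange's top. z up. Fits at any 120 deg turn; +x is square to a long side.
- mould_square: Fixed open aluminium mould, square, 50 mm tall, wall 4, with a green cake in it up to 32 mm. Inside 84 x 84, outside 92 x 92 mm. Origin: centre of the underside; z up, x as its lid's. The plug goes in with 8 mm to spare all round; the flange rests on the rim, the lid's point then 65.5 mm above this origin. Fits in any quarter turn; x, y along the sides.
- mould_round: Fixed open aluminium mould, round, 50 mm tall, wall 4, with a green cake in it up to 32 mm. Inside diameter 88, outside 96 mm. Origin: centre of the underside; z up, x as its lid's. The plug goes in with 8 mm to spare all round; the flange rests on the rim, the lid's point then 65.5 mm above this origin. Fits at any turn.
- mould_long: Fixed open aluminium mould, oblong, 50 mm tall, wall 4, with a green cake in it up to 32 mm. Inside 124 (x) by 60 (y), outside 132 by 68 mm. Origin: centre of the underside; z up, x as its lid's. The plug goes in with 8 mm to spare all round; the flange rests on the rim, the lid's point then 65.5 mm above this origin. Fits in either half turn; x is the long way.
- mould_triangle: Fixed open aluminium mould, triangular (cut corners), 50 mm tall, wall 4, with a green cake in it up to 32 mm. Inside: long sides 33, cut corners 52 mm from the axis; outside 4 more. Origin: centre of the underside; z up, x as its lid's. The plug goes in with 8 mm to spare all round; the flange rests on the rim, the lid's point then 65.5 mm above this origin. Fits at any 120 deg turn; +x is square to a long side.
- bowl_mid (a point): Loose white ceramic bowl, rim diameter 110 mm, 50 mm tall, a bystander; the point is on its axis, half-way up.
- jar_mid (a point): Loose closed amber glass jar with a metal cap, diameter 66 mm, 80 mm tall, a bystander; the point is on its axis, half-way up.

How it is judged:
At the end, for the whole second after the job is handed in: Each of the four lids sits on the mould of its own shape: its axis within 12 mm of the mould's, its plug inside the rim and flange down on it (within 3 mm in height), level within 0.06 rad, and at rest (horizontal distance between lid_square_mid and mould_square below 0.012 m and z of lid_square_mid in the frame of mould_square between 0.062 and 0.0685 m and angle between each of lid_square_mid, lid_round_mid, lid_long_mid, lid_triangle_mid's own z axis and vertical below 0.06 rad and linear speed of each of lid_square, lid_round, lid_long, lid_triangle below 0.01 m/s and horizontal distance between lid_round_mid and mould_round below 0.012 m and z of lid_round_mid in the frame of mould_round between 0.062 and 0.0685 m and horizontal distance between lid_long_mid and mould_long below 0.012 m and z of lid_long_mid in the frame of mould_long between 0.062 and 0.0685 m and horizontal distance between lid_triangle_mid and mould_triangle below 0.012 m and z of lid_triangle_mid in the frame of mould_triangle between 0.062 and 0.0685 m); the robot touches nothing.
It fails at once if the bowl is shoved more than 30 mm or tipped over (distance of bowl_mid from where it was at the start of the episode above 0.03 m or angle between bowl_mid's own z axis and vertical above 0.35 rad).
It fails at once if the jar is shoved more than 30 mm or tipped over (distance of jar_mid from where it was at the start of the episode above 0.03 m or angle between jar_mid's own z axis and vertical above 0.35 rad).
It also fails if it takes over 112 s, if anything falls off the work surface, if the arm or the gripper's body presses on something with over 40 N, if the wrist force passes 120 N, or if a joint passes its speed limit or range.

## Working session

There is one attempt and no reset: what is moved stays moved. The work goes in short steps, Python scripts to look and compute and a tool call to move; the robot and the scene stay as the last step left them, time stands still between calls to the robot, and variables do not carry over. Pictures are saved under pics/ and viewed, and the job is handed in when it is done.

Besides the shell and the picture viewer there is one more tool, called after ">>>" as name(argument=value, ...) on one line, values as JSON. move_arm: Moves the arm, as the interface text tells. Its arguments: {"type":"object","properties":{"motion":{"type":"array","items":{"type":"object","properties":{"grip":{"type":"number"},"tx":{"type":"number"},"ty":{"type":"number"},"tz":{"type":"number"},"spin":{"type":"number"}}}},"squeeze":{"type":"number"}},"required":["motion"]}

```bash
mkdir -p pics; ls; python3 - <<'E'
from cell import r
import cv2,numpy as np
s=r.get_state(); print({k:np.round(v,3) for k,v in s.items()}, r.pinch_z)
for n in("top","side"):
    d=r.get_image(n); cv2.imwrite(f"pics/{n}0.png",d["image"]); np.savez(f"{n}0.npz",**d)
    print(n,d["camera_matrix"],d["R"],d["t"])
E
```

```text
pics
{'time_s': np.float64(0.0), 'joints': array([-1.398,  0.092,  1.232, -0.   ,  1.82 , -0.057]), 'joint_velocities': array([-0.001,  0.001, -0.   , -0.   ,  0.002,  0.001]), 'joint_efforts': array([-2.0000e-03, -4.5872e+01, -4.1803e+01, -0.0000e+00,  1.1000e-02,
       -0.0000e+00]), 'position': array([ 0.137, -0.584,  0.23 ]), 'orientation': array([-0.242,  2.102, -2.098]), 'contact_force': array([-0.202,  0.883,  0.491]), 'wrist_torque': array([ 0.034,  0.06 , -0.035]), 'opening': np.float64(1.0)} 0.0187
top [[599.76618816   0.         315.3971593 ]
 [  0.         599.76618816 246.84265569]
 [  0.           0.           1.        ]] [[ 0.00382847 -0.999897    0.01383242]
 [-0.98724556 -0.00598089 -0.15909254]
 [ 0.15915889 -0.01304691 -0.98716677]] [-0.01667453  0.52916709  1.53727551]
side [[555.44023169   0.         317.5334083 ]
 [  0.         555.44023169 237.17554177]
 [  0.           0.           1.        ]] [[-0.97572041 -0.21886004 -0.008365  ]
 [-0.15811556  0.73030996 -0.66456515]
 [ 0.1515558  -0.64710714 -0.74718351]] [0.49135853 0.12945942 1.28919533]
```

View pics/top0.png

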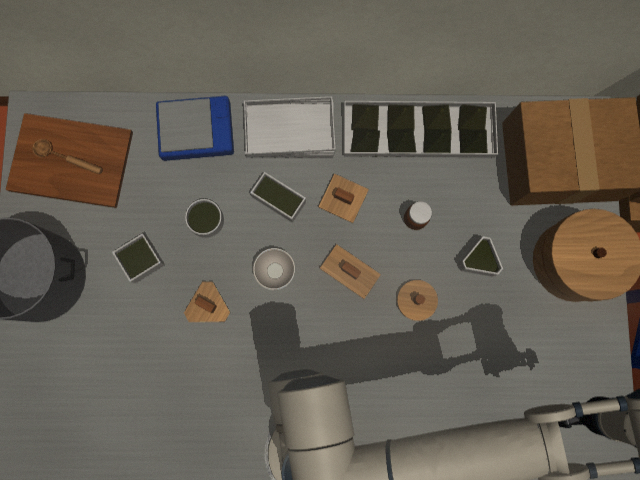

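View pics/side0.png

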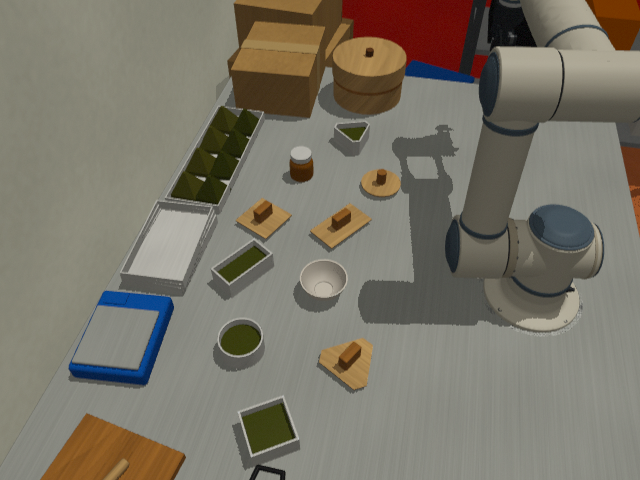

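The top picture shows everything unobstructed. The lids are at square (343,197), oblong (350,270), round (417,299) and triangle (207,303). The moulds are at square (136,257), round (204,217), oblong (277,195) and triangle (482,255). The bowl is at (273,268) and the jar at (418,214). Next I'll back-project the depth.

```bash
cat > h.py <<'E'
import numpy as np,cv2
def cloud(d):
    K=d["camera_matrix"];z=d["range_z"].astype(float);v,u=np.mgrid[:480,:640]
    p=np.stack([(u-K[0,2])/K[0,0]*z,(v-K[1,2])/K[1,1]*z,z],-1)
    P=(p-d["t"])@d["R"]; P[z==0]=np.nan
    return P
E
python3 - <<'E'
from h import *
d=dict(np.load("top0.npz"));P=cloud(d)
im=d["image"]
W=dict(l_sq=(343,197),l_long=(350,270),l_round=(417,299),l_tri=(207,303),m_sq=(136,257),m_round=(204,217),m_long=(277,195),m_tri=(482,255),bowl=(273,268),jar=(418,214))
for n,(u,v) in W.items():
    h=36 
    Q=P[v-h:v+h,u-h:u+h].reshape(-1,3)
    lo,hi=(.012,.023) if n[0]=='l' else (.044,.056)
    if n=='jar':lo,hi=.07,.09
    S=Q[(Q[:,2]>lo)&(Q[:,2]<hi)]
    c=(P[v,u]); S=S[np.hypot(*(S[:,:2]-c[:2]).T)<.095]
    zz=np.histogram(Q[:,2],bins=np.arange(-.005,.095,.005))[0]
    rect=cv2.minAreaRect((S[:,:2]*1000).astype(np.float32))
    print(n,np.round(c,3),len(S),"meanz",S[:,2].mean().round(4),"rect",np.round(rect[0],1),np.round(rect[1],1),round(rect[2],1)); print("   ",zz)
E
python3 - <<'E'
import cv2
im=cv2.imread("pics/top0.png")
cv2.imwrite("pics/c1.png",cv2.resize(im[160:340,100:300],None,fx=4,fy=3.3333,interpolation=2)) 
cv2.imwrite("pics/c2.png",cv2.resize(im[165:330,310:520],None,fx=3.6,fy=3.6,interpolation=2))
E
```

```text
l_sq [ 0.659 -0.086  0.066] 1043 meanz 0.0178 rect [673.2 -80.7] [167.4 104.7] 65.1
    [1215 1793  512  276  604  324   46   10    7   13   17   60   69   14
    2    0    0    0    0]
l_long [ 0.468 -0.105  0.048] 1246 meanz 0.0175 rect [ 488.8 -119.5] [144.  126.9] 55.6
    [1303 1570  459  333  731  334   37    4    9    4   13   64   70   20
    1    0    0    0    0]
l_round [ 0.392 -0.277  0.055] 1046 meanz 0.0179 rect [ 394.2 -284.1] [103.6 107.6] 0.5
    [1334 1818  489  239  611  323   31    2    2    5    5   27   39   10
    1    0    0    0    0]
l_tri [0.38  0.264 0.052] 933 meanz 0.0174 rect [386.3 270.6] [103.1 118.6] 0.3
    [1506 1704  443  277  525  244   22    4    4    4   17   64   71   17
    1    0    0    0    0]
m_sq [0.5   0.457 0.037] 264 meanz 0.0493 rect [498.7 452.5] [95.4 93.7] 33.6
    [1373 1675  403   40   29   41  239  532  233   91  126  108   16    1
    0    0    0    0    0]
m_round [0.609 0.283 0.034] 173 meanz 0.0499 rect [608.5 282.2] [95.3 93. ] 45.7
    [1444 1805  488   46   18   26  180  426  220   62   80   72   26    0
    0    0    0    0    0]
m_long [0.672 0.09  0.029] 259 meanz 0.0499 rect [668.   87.2] [134.   69.9] 57.7
    [1304 1711  488   62   18   39  224  484  270   85  115  106   35    2
    0    0    0    0    0]
m_tri [ 0.511 -0.455  0.038] 224 meanz 0.0502 rect [ 512.5 -456.6] [105.4  94.1] 79.8
    [1382 1867  547   51   22   30  139  380  221   73   83  116   27    0
    0    0    0    0    0]
bowl [ 0.478  0.099 -0.001] 254 meanz 0.0495 rect [471.9  94.9] [106.1 106.9] 1.4
    [1396 1773  624  206  149  134  131   75   82   86  132   88   27    0
    0    0    0    0    0]
jar [ 0.611 -0.28   0.083] 397 meanz 0.0808 rect [ 617.  -285.5] [55.2 57.5] 44.6
    [1485 2188  599   52   12   13    8   12   12   15   23   50   25    5
    4   27  120  192   58]
```

View pics/c2.png

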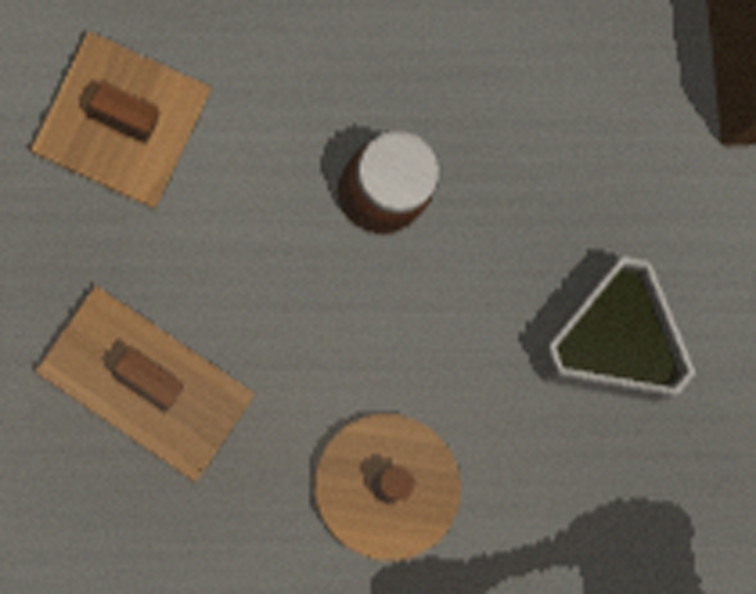

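View pics/c1.png

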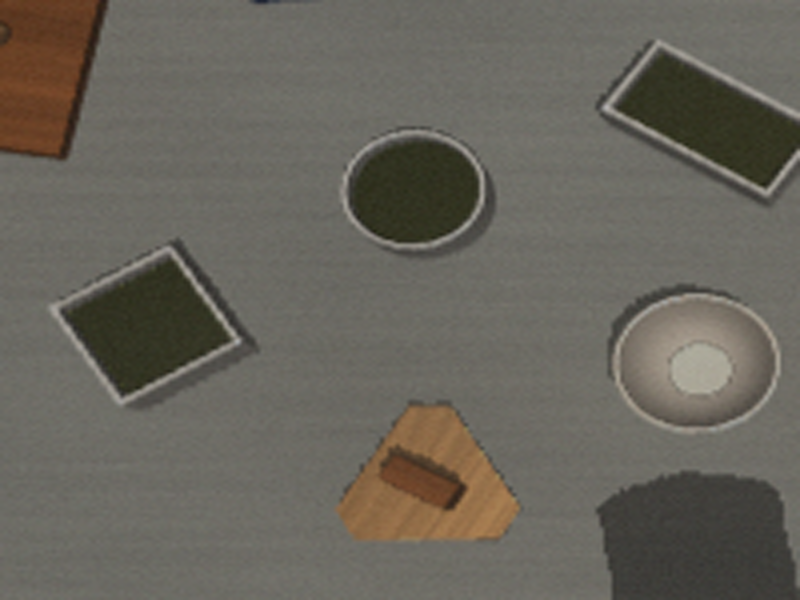

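```bash
cat >> h.py <<'E'
from scipy.optimize import least_squares
def plane(d,uv,z):
    K=d["camera_matrix"];uv=np.asarray(uv,float)
    r=np.c_[(uv[:,0]-K[0,2])/K[0,0],(uv[:,1]-K[1,2])/K[1,1],np.ones(len(uv))]@d["R"]
    C=-d["R"].T@d["t"]
    return (C+r*((z-C[2])/r[:,2])[:,None])[:,:2]
def proj(d,X):
    c=np.atleast_2d(X)@d["R"].T+d["t"];K=d["camera_matrix"]
    return np.c_[c[:,0]/c[:,2]*K[0,0]+K[0,2],c[:,1]/c[:,2]*K[1,1]+K[1,2]]
def sdf(kind,q,off):  # half sizes: flange = base, off added
    if kind=='round': return np.hypot(*q.T)-(.054+off)
    if kind=='sq': A=np.deg2rad([0,90,180,270]);D=np.array([.052]*4)
    if kind=='long': A=np.deg2rad([0,90,180,270]);D=np.array([.072,.040]*2)
    if kind=='tri': A=np.deg2rad([0,120,240,60,180,300]);D=np.array([.043]*3+[.062]*3)
    n=np.c_[np.cos(A),np.sin(A)]
    return (q@n.T-D-off).max(1)
def fit(kind,pts,off,starts):
    best=None
    for a in starts:
        def f(x):
            c,s=np.cos(x[2]),np.sin(x[2]);q=(pts-x[:2]/1)@np.array([[c,-s],[s,c]])
            return sdf(kind,q,off)*1e3
        m=(pts.max(0)+pts.min(0))/2
        o=least_squares(f,[*m,a],loss='soft_l1',x_scale=[.01,.01,.1])
        if best is None or o.cost<best.cost:best=o
    c,s=np.cos(best.x[2]),np.sin(best.x[2])
    return best.x,np.sqrt(np.mean(best.fun**2)),best.fun.mean()
SYM=dict(sq=90,long=180,tri=120,round=360)
def lidfit(d,kind,uv,z,h=45,off=0):
    hsv=cv2.cvtColor(d["image"],cv2.COLOR_BGR2HSV)
    m=((hsv[...,1]>70)&(hsv[...,0]<25)).astype(np.uint8)
    m=cv2.morphologyEx(m,cv2.MORPH_CLOSE,np.ones((3,3)))
    n,L=cv2.connectedComponents(m);l=L[uv[1],uv[0]]
    c=cv2.findContours((L==l).astype(np.uint8),cv2.RETR_EXTERNAL,cv2.CHAIN_APPROX_NONE)[0]
    c=max(c,key=len)[:,0]
    return fit(kind,plane(d,c,z),off-.0012,np.deg2rad(np.arange(0,SYM[kind],15)))
def mouldfit(d,kind,uv,h=42):
    u,v=uv;g=d["image"].min(2);
    w=np.zeros_like(g);w[v-h:v+h,u-h:u+h]=g[v-h:v+h,u-h:u+h]
    m=(w>120).astype(np.uint8)
    n,L,st,_=cv2.connectedComponentsWithStats(m,connectivity=8)
    l=1+st[1:,4].argmax()
    ys,xs=np.nonzero(L==l)
    return (len(xs),)+fit(kind,plane(d,np.c_[xs,ys],.050),-.008,np.deg2rad(np.arange(0,SYM[kind],15)))
E
python3 - <<'E'
from h import *
d=dict(np.load("top0.npz"))
for k,uv in dict(sq=(343,197),long=(350,270),round=(417,299),tri=(207,303)).items():
    x,e,b=lidfit(d,k,uv,.017); print('lid',k,np.round(x[:2],4),np.rad2deg(x[2]).round(1),e.round(2),b.round(2))
for k,uv in dict(sq=(136,257),long=(277,195),round=(204,217),tri=(482,255)).items():
    n,x,e,b=mouldfit(d,k,uv); print('mould',k,n,np.round(x[:2],4),np.rad2deg(x[2]).round(1),e.round(2),b.round(2))
# handles: dark wood
hsv=cv2.cvtColor(d["image"],cv2.COLOR_BGR2HSV)
P=cloud(d)
for k,(u,v) in dict(sq=(343,197),long=(350,270),round=(417,299),tri=(207,303)).items():
    W=P[v-20:v+20,u-20:u+20].reshape(-1,3);S=W[W[:,2]>.046]
    r=cv2.minAreaRect((S[:,:2]*1000).astype(np.float32));print('handle',k,len(S),np.round(r,1) if 0 else r, S[:,:2].mean(0), np.linalg.eigh(np.cov(S[:,:2].T))[1][:,1])
from scipy.spatial.transform import Rotation as R
from cell import r
print(R.from_rotvec(r.get_state()['orientation']).as_matrix().round(3))
E
```

```text
lid sq [ 0.669 -0.089] 65.1 0.83 0.35
lid long [ 0.469  -0.1062] 55.6 0.77 0.41
lid round [ 0.3932 -0.2839] 1392.4 0.76 0.29
lid tri [0.3771 0.2711] 60.7 0.93 0.56
mould sq 181 [0.4985 0.4533] 33.3 1.1 0.21
mould long 194 [0.6676 0.0865] 237.6 1.11 0.2
mould round 109 [0.608  0.2831] -1347.7 0.87 -0.14
mould tri 150 [ 0.503  -0.4551] 49.9 1.07 0.2
handle sq 161 ((669.4075317382812, -89.30351257324219), (49.184627532958984, 24.28276252746582), 65.49822998046875) [ 0.66804032 -0.08975159] [0.42065093 0.90722257]
handle long 166 ((469.843505859375, -106.56409454345703), (49.95313262939453, 23.016103744506836), 54.8431396484375) [ 0.4693736  -0.10578077] [0.57559465 0.81773516]
handle round 81 ((393.6968078613281, -282.8231201171875), (23.23081398010254, 24.803848266601562), 0.7802169322967529) [ 0.39373553 -0.2834507 ] [-0.39803031  0.91737227]
handle tri 170 ((377.5368347167969, 270.541015625), (51.30110168457031, 21.923839569091797), 61.37516403198242) [0.37754952 0.27019947] [0.4844702  0.87480777]
[[-0.974 -0.     0.228]
 [-0.228  0.002 -0.974]
 [-0.    -1.    -0.002]]
```

```bash
cat > go.py <<'E'
import numpy as np,sys
from cell import r
from scipy.spatial.transform import Rotation as R
def rel(x,y,z,phi,start=None):
    s=r.get_state()
    p=s["position"];M=R.from_rotvec(s["orientation"]).as_matrix()
    ph=np.degrees(np.arctan2(M[1,2],M[0,2]))
    if start is not None:p,ph=np.array(start[:3]),start[3]
    f=np.radians(ph);X=np.array([np.sin(f),-np.cos(f),0]);Y=np.array([0,0,-1.]);Z=np.array([np.cos(f),np.sin(f),0])
    d=np.array([x,y,z])-p;sp=(ph-phi+180)%360-180
    print("tx %.2f ty %.2f tz %.2f spin %.2f"%(d@X/.03,d@Y/.03,d@Z/.03,sp/5),"| now",np.round(p,4),"phi %.1f"%ph,"t",s["time_s"].round(2),"dist %.3f"%np.linalg.norm(d))
if __name__=="__main__": rel(*map(float,sys.argv[1:5]))
E
python3 go.py .3934 -.2838 .12 -40
```

```text
Traceback (most recent call last):
  File "go.py", line 12, in <module>
    if __name__=="__main__": rel(*map(float,sys.argv[1:5]))
                             ~~~^^^^^^^^^^^^^^^^^^^^^^^^^^^
  File "go.py", line 11, in rel
    print("tx %.2f ty %.2f tz %.2f spin %.2f"%(d@X/.03,d@Y/.03,d@Z/.03,sp/5),"| now",np.round(p,4),"phi %.1f"%ph,"t",s["time_s"].round(2),"dist %.3f"%np.linalg.norm(d))
                                                                                                                     ^^^^^^^^^^^^^^^^^
AttributeError: 'float' object has no attribute 'round'
```

```bash
sed -i 's/s\["time_s"\].round(2)/s["time_s"]/' go.py; python3 go.py .3934 -.2838 .12 -40
```

```text
tx -10.61 ty 3.67 tz -7.79 spin -7.37 | now [ 0.1366 -0.584   0.2302] phi -76.8 t 0.1 dist 0.410
```

>>> move_arm(motion=[{"tx": -10.61,"ty": 3.67,"tz": -7.79,"spin": -7.37,"grip": -1},{"tx": -10.61,"ty": 3.67,"tz": -7.79,"spin": -7.37,"grip": -1},{"tx": -10.61,"ty": 3.67,"tz": -7.79,"spin": -7.37,"grip": -1},{"tx": -10.61,"ty": 3.67,"tz": -7.79,"spin": -7.37,"grip": -1},{"tx": -10.61,"ty": 3.67,"tz": -7.79,"spin": -7.37,"grip": -1},{"tx": -10.61,"ty": 3.67,"tz": -7.79,"spin": -7.37,"grip": -1},{"tx": -10.61,"ty": 3.67,"tz": -7.79,"spin": -7.37,"grip": -1},{"tx": -10.61,"ty": 3.67,"tz": -7.79,"spin": -7.37,"grip": -1}], squeeze=40)

```text
time_s: 1.1
position: [0.394, -0.2819, 0.1197]
orientation: [-0.798, 1.702, -1.697]
contact_force: [-1.1, -1.7, 0.2]
opening: 0.996
```

```bash
python3 go.py .3934 -.2838 .022 -40
```

```text
tx 0.06 ty 3.26 tz 0.03 spin 0.05 | now [ 0.394  -0.2819  0.1197] phi -39.8 t 1.1 dist 0.098
```

>>> move_arm(motion=[{"tx": 0,"ty": 1.6,"tz": 0,"spin": 0,"grip": -1},{"tx": 0,"ty": 2.8,"tz": 0,"spin": 0,"grip": -1},{"tx": 0,"ty": 3.25,"tz": 0,"spin": 0,"grip": -1},{"tx": 0,"ty": 3.25,"tz": 0,"spin": 0,"grip": -1},{"tx": 0,"ty": 3.25,"tz": 0,"spin": 0,"grip": 1},{"tx": 0,"ty": 3.25,"tz": 0,"spin": 0,"grip": 1},{"tx": 0,"ty": 3.25,"tz": 0,"spin": 0,"grip": 1},{"tx": 0,"ty": 3.25,"tz": 0,"spin": 0,"grip": 1}])

```text
time_s: 2.1
position: [0.3938, -0.2845, 0.0246]
orientation: [-0.793, 1.7, -1.703]
contact_force: [-0.8, 0.6, 4.8]
opening: 0.29
```

```bash
python3 - <<'E'
from cell import r
from h import *
import go
go.rel(.608,.2831,.15,-40)
d=r.get_image("top");cv2.imwrite("pics/t1.png",cv2.resize(d["image"][220:360,320:500],None,fx=4,fy=4))
E
```

```text
tx -19.09 ty -4.18 tz -6.68 spin 0.00 | now [ 0.3938 -0.2845  0.0246] phi -40.0 t 2.1 dist 0.619
```

View pics/t1.png

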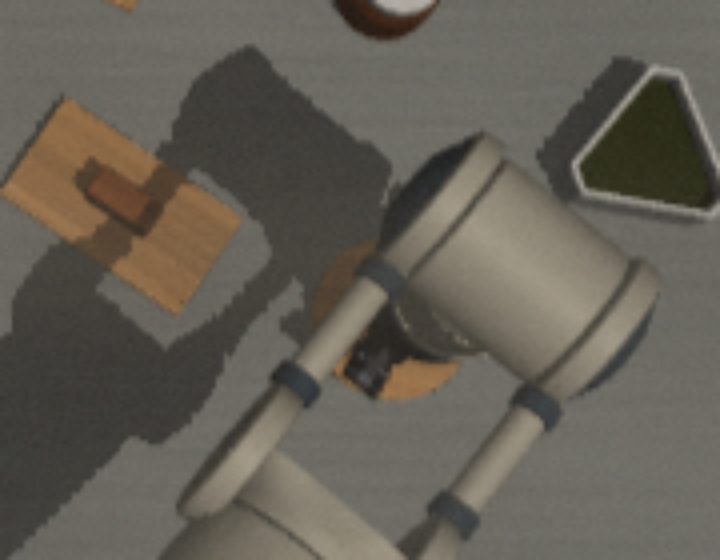

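>>> move_arm(motion=[{"tx": 0,"ty": -2,"tz": 0,"grip": 1},{"tx": 0,"ty": -4,"tz": 0,"grip": 1},{"tx": -2,"ty": -4.2,"tz": -0.7,"grip": 1},{"tx": -4,"ty": -4.2,"tz": -1.4,"grip": 1},{"tx": -6,"ty": -4.2,"tz": -2.1,"grip": 1},{"tx": -8,"ty": -4.2,"tz": -2.8,"grip": 1},{"tx": -9,"ty": -4.2,"tz": -3.15,"grip": 1},{"tx": -9,"ty": -4.2,"tz": -3.15,"grip": 1}])

```text
invalid input
```

```bash
python3 - <<'E'
from cell import r
from h import *
import go
print(r.get_state()["contact_force"],r.get_state()["opening"])
go.rel(.608,.2831,.15,-40)
d=r.get_image("top");cv2.imwrite("pics/t2.png",d["image"])
d=r.get_image("side");cv2.imwrite("pics/s2.png",d["image"])
E
```

```text
[0.0837247  0.693604   4.63146121] 0.2921355504648154
tx -19.09 ty -4.18 tz -6.69 spin 0.00 | now [ 0.3938 -0.2845  0.0246] phi -40.0 t 2.15 dist 0.620
```

View pics/s2.png

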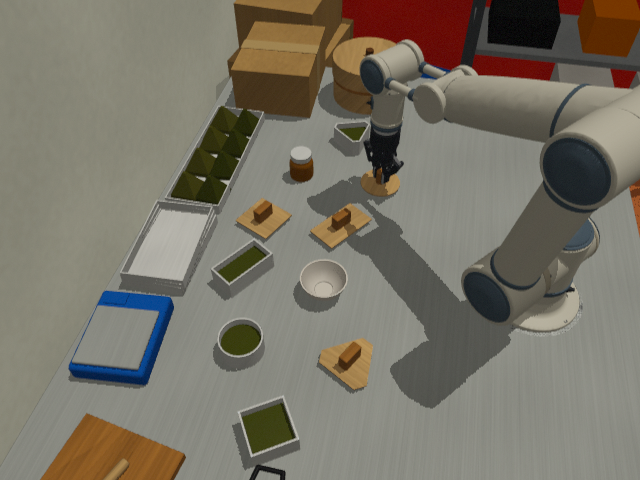

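>>> move_arm(motion=[{"tx": 0,"ty": -2,"tz": 0,"spin": 0,"grip": 1},{"tx": 0,"ty": -4,"tz": 0,"spin": 0,"grip": 1},{"tx": -2,"ty": -4.3,"tz": -0.7,"spin": 0,"grip": 1},{"tx": -4,"ty": -4.3,"tz": -1.4,"spin": 0,"grip": 1},{"tx": -6,"ty": -4.3,"tz": -2.1,"spin": 0,"grip": 1},{"tx": -8,"ty": -4.3,"tz": -2.8,"spin": 0,"grip": 1},{"tx": -9,"ty": -4.3,"tz": -3.15,"spin": 0,"grip": 1},{"tx": -9,"ty": -4.3,"tz": -3.15,"spin": 0,"grip": 1}])

```text
time_s: 3.25
position: [0.4945, -0.0142, 0.1518]
orientation: [-0.798, 1.701, -1.698]
contact_force: [0.3, 0.1, -1.7]
opening: 0.29
```

```bash
python3 - <<'E'
from cell import r
from h import *
import go
print(r.get_state()["contact_force"],r.get_state()["opening"])
go.rel(.608,.2831,.15,-40)
d=r.get_image("side");cv2.imwrite("pics/s3.png",d["image"])
E
```

```text
[ 0.27024887  0.05382422 -1.7312219 ] 0.28972218243733117
tx -10.04 ty 0.06 tz -3.43 spin 0.05 | now [ 0.4945 -0.0142  0.1518] phi -39.7 t 3.25 dist 0.318
```

View pics/s3.png

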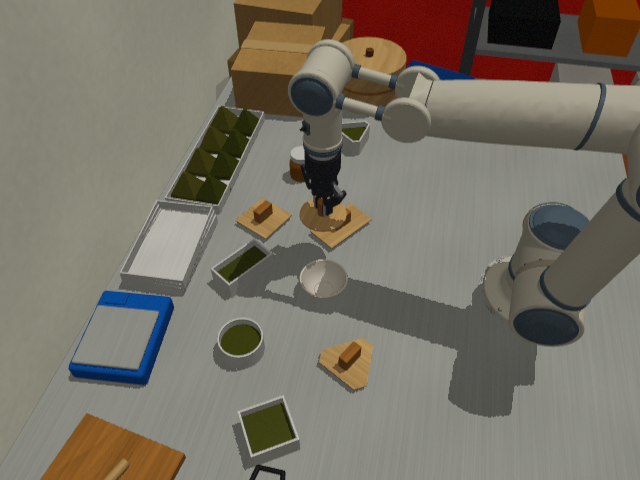

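The lid is held level at (322,215). Continuing to the round mould.

>>> move_arm(motion=[{"tx": -2,"ty": 0,"tz": -0.68,"spin": 0,"grip": 1},{"tx": -4,"ty": 0,"tz": -1.36,"spin": 0,"grip": 1},{"tx": -6,"ty": 0,"tz": -2.05,"spin": 0,"grip": 1},{"tx": -8,"ty": 0,"tz": -2.73,"spin": 0,"grip": 1},{"tx": -9.3,"ty": 0,"tz": -3.2,"spin": 0,"grip": 1},{"tx": -10.04,"ty": 0,"tz": -3.43,"spin": 0,"grip": 1},{"tx": -10.04,"ty": 1.0,"tz": -3.43,"spin": 0,"grip": 1},{"tx": -10.04,"ty": 1.0,"tz": -3.43,"spin": 0,"grip": 1}])

```text
time_s: 4.3
position: [0.608, 0.2783, 0.1186]
orientation: [-0.801, 1.705, -1.705]
contact_force: [0.8, 0.1, -1.2]
opening: 0.293
```

```bash
python3 go.py .608 .2831 .0626 -40
```

```text
tx -0.12 ty 1.87 tz -0.10 spin -0.01 | now [0.608  0.2783 0.1186] phi -40.1 t 4.3 dist 0.056
```

>>> move_arm(motion=[{"tx": 0,"ty": 0.5,"tz": 0,"spin": 0,"grip": 1},{"tx": 0,"ty": 1.0,"tz": 0,"spin": 0,"grip": 1},{"tx": 0,"ty": 1.0,"tz": 0,"spin": 0,"grip": 1}])

```text
time_s: 4.68
position: [0.6083, 0.2796, 0.0907]
orientation: [-0.797, 1.703, -1.703]
contact_force: [-0.3, 0.4, -0.7]
opening: 0.294
```

```bash
python3 - <<'E'
from cell import r
from h import *
import go
go.rel(.608,.2831,.0626,-40)
d=r.get_image("top");cv2.imwrite("pics/t4.png",cv2.resize(d["image"][150:300,120:300],None,fx=4,fy=4))
d=r.get_image("side");cv2.imwrite("pics/s4.png",cv2.resize(d["image"][200:400,150:350],None,fx=3,fy=3))
E
```

```text
tx -0.08 ty 0.94 tz -0.08 spin -0.00 | now [0.6083 0.2796 0.0907] phi -40.0 t 4.675 dist 0.028
```

View pics/s4.png

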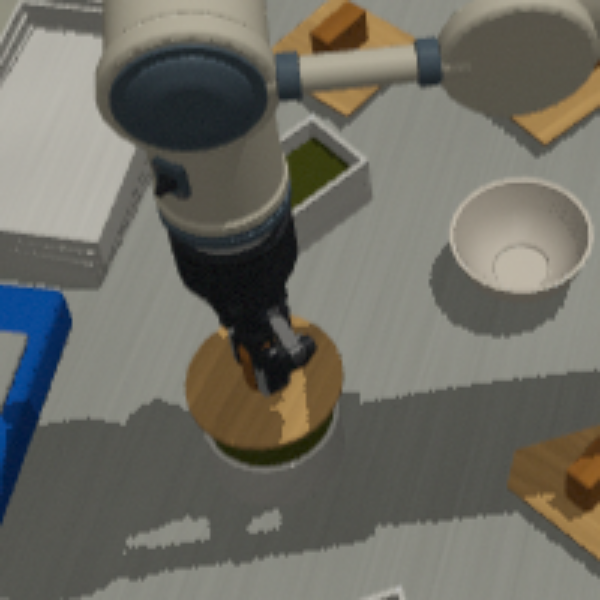

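>>> move_arm(motion=[{"tx": -0.1,"ty": 0.5,"tz": -0.1,"spin": 0,"grip": 1},{"tx": -0.1,"ty": 0.95,"tz": -0.1,"spin": 0,"grip": 1},{"tx": -0.1,"ty": 0.95,"tz": -0.1,"spin": 0,"grip": 1},{"tx": -0.1,"ty": 0.95,"tz": -0.1,"spin": 0,"grip": -1},{"tx": -0.1,"ty": 0.95,"tz": -0.1,"spin": 0,"grip": -1},{"tx": -0.1,"ty": 0.95,"tz": -0.1,"spin": 0,"grip": -1},{"tx": -0.1,"ty": 0.1,"tz": -0.1,"spin": 0,"grip": -1},{"tx": -0.1,"ty": -1.5,"tz": -0.1,"spin": 0,"grip": -1}])

```text
time_s: 5.78
position: [0.6075, 0.284, 0.1354]
orientation: [-0.8, 1.704, -1.703]
contact_force: [0.9, 0.4, 0.2]
opening: 0.995
```

```bash
python3 go.py .3773 .2708 .13 -29.3
```

```text
tx 5.27 ty 0.18 tz -5.60 spin -2.14 | now [0.6075 0.284  0.1354] phi -40.0 t 5.775 dist 0.231
```

>>> move_arm(motion=[{"tx": 1.3,"ty": 0.1,"tz": -1.4,"spin": -1,"grip": -1},{"tx": 2.6,"ty": 0.1,"tz": -2.8,"spin": -2.14,"grip": -1},{"tx": 3.9,"ty": 0.1,"tz": -4.2,"spin": -2.14,"grip": -1},{"tx": 5.27,"ty": 0.2,"tz": -5.6,"spin": -2.14,"grip": -1},{"tx": 5.27,"ty": 0.2,"tz": -5.6,"spin": -2.14,"grip": -1},{"tx": 5.27,"ty": 0.2,"tz": -5.6,"spin": -2.14,"grip": -1}])

```text
time_s: 6.52
position: [0.379, 0.2716, 0.1325]
orientation: [-0.92, 1.574, -1.574]
contact_force: [0.3, 0.1, 1.1]
opening: 1.0
```

```bash
python3 go.py .3773 .2708 .0235 -29.3;python3 - <<'E'
from cell import r
from h import *
d=r.get_image("side");cv2.imwrite("pics/s5.png",cv2.resize(d["image"][200:400,150:400],None,fx=3,fy=3))
d=r.get_image("top");cv2.imwrite("pics/t5.png",cv2.resize(d["image"][150:350,120:320],None,fx=3,fy=3)); np.savez("top5.npz",**d)
E
```

```text
tx 0.05 ty 3.63 tz -0.04 spin 0.01 | now [0.379  0.2716 0.1325] phi -29.3 t 6.525 dist 0.109
```

View pics/s5.png

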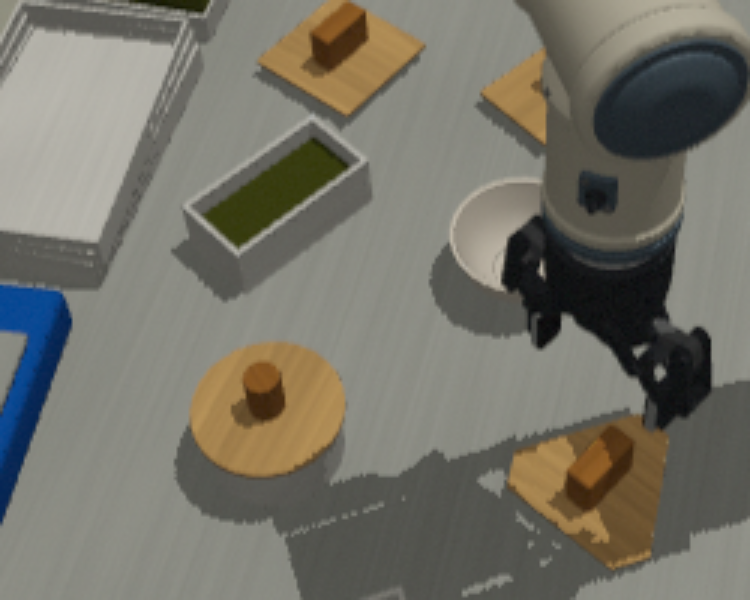

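View pics/t5.png

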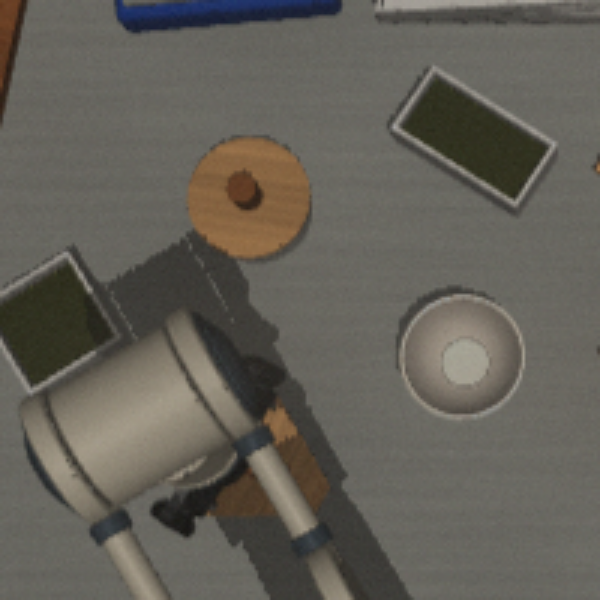

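```bash
python3 - <<'E'
from h import *
d=dict(np.load("top5.npz"))
x,e,b=lidfit(d,'round',(198,222),.055);print(x,e,b)
P=cloud(d);S=P[200:235,183:225].reshape(-1,3);S=S[np.hypot(*(S[:,:2]-x[:2]).T)<.05]
S=S[S[:,2]<.07]
o=np.linalg.lstsq(np.c_[S[:,:2]-x[:2],np.ones(len(S))],S[:,2],rcond=None)[0];print(o,np.median(S[:,2]))
E
```

```text
[ 0.60907719  0.28296179 91.31930636] 0.9673241604242228 0.44106806840328333
[0.06726548 0.13166907 0.05360994] 0.055402904091286086
```

>>> move_arm(motion=[{"tx": 0.05,"ty": 1.8,"tz": -0.05,"spin": 0,"grip": -1},{"tx": 0.05,"ty": 3.1,"tz": -0.05,"spin": 0,"grip": -1},{"tx": 0.05,"ty": 3.6,"tz": -0.05,"spin": 0,"grip": -1},{"tx": 0.05,"ty": 3.6,"tz": -0.05,"spin": 0,"grip": -1},{"tx": 0.05,"ty": 3.6,"tz": -0.05,"spin": 0,"grip": 1},{"tx": 0.05,"ty": 3.6,"tz": -0.05,"spin": 0,"grip": 1},{"tx": 0.05,"ty": 3.6,"tz": -0.05,"spin": 0,"grip": 1},{"tx": 0.05,"ty": 3.6,"tz": -0.05,"spin": 0,"grip": 1}])

```text
time_s: 7.62
position: [0.3768, 0.2712, 0.0246]
orientation: [-0.921, 1.575, -1.574]
contact_force: [0.8, 0.7, 6.6]
opening: 0.246
```

```bash
python3 go.py .503 -.4551 .15 -40.1
```

```text
tx 19.06 ty -4.18 tz 15.51 spin 2.17 | now [0.3768 0.2712 0.0246] phi -29.3 t 7.625 dist 0.748
```

>>> move_arm(motion=[{"tx": 0,"ty": -2,"tz": 0,"spin": 0,"grip": 1},{"tx": 0,"ty": -4,"tz": 0,"spin": 0,"grip": 1},{"tx": 1.5,"ty": -4.3,"tz": 1.2,"spin": 0,"grip": 1},{"tx": 3,"ty": -4.3,"tz": 2.45,"spin": 0,"grip": 1},{"tx": 4.5,"ty": -4.3,"tz": 3.65,"spin": 0.5,"grip": 1},{"tx": 6,"ty": -4.3,"tz": 4.9,"spin": 1,"grip": 1},{"tx": 7.5,"ty": -4.3,"tz": 6.1,"spin": 1.6,"grip": 1},{"tx": 9,"ty": -4.3,"tz": 7.3,"spin": 2.17,"grip": 1}])

```text
time_s: 8.62
position: [0.4352, -0.0737, 0.1526]
orientation: [-0.79, 1.705, -1.705]
contact_force: [1.2, 0.1, -0.7]
opening: 0.255
```

```bash
python3 go.py .503 -.4551 .15 -40.1
```

```text
tx 8.25 ty 0.09 tz 9.94 spin -0.03 | now [ 0.4352 -0.0737  0.1526] phi -40.2 t 8.625 dist 0.387
```

>>> move_arm(motion=[{"tx": 1.3,"ty": 0,"tz": 1.57,"spin": 0,"grip": 1},{"tx": 2.6,"ty": 0,"tz": 3.13,"spin": 0,"grip": 1},{"tx": 3.9,"ty": 0,"tz": 4.7,"spin": 0,"grip": 1},{"tx": 5.2,"ty": 0,"tz": 6.27,"spin": 0,"grip": 1},{"tx": 6.5,"ty": 0,"tz": 7.83,"spin": 0,"grip": 1},{"tx": 7.6,"ty": 0,"tz": 9.2,"spin": 0,"grip": 1},{"tx": 8.2,"ty": 0.8,"tz": 9.9,"spin": 0,"grip": 1},{"tx": 8.2,"ty": 1.5,"tz": 9.9,"spin": 0,"grip": 1}])

```text
time_s: 9.62
position: [0.5031, -0.4529, 0.1052]
orientation: [-0.791, 1.707, -1.704]
contact_force: [0.2, 0.7, -2.2]
opening: 0.25
```

>>> move_arm(motion=[{"tx": 0,"ty": 0.4,"tz": 0,"spin": 0,"grip": 1},{"tx": 0,"ty": 0.4,"tz": 0,"spin": 0,"grip": 1}])

```text
time_s: 9.88
position: [0.5036, -0.4497, 0.0943]
orientation: [-0.794, 1.706, -1.701]
contact_force: [-0.5, -0.5, -0.6]
opening: 0.249
```

```bash
python3 - <<'E'
from cell import r
from h import *
import go
go.rel(.503,-.4551,.0626,-40.1)
d=r.get_image("top");cv2.imwrite("pics/t6.png",cv2.resize(d["image"][180:330,400:560],None,fx=4,fy=4))
d=r.get_image("side");cv2.imwrite("pics/s6.png",cv2.resize(d["image"][60:210,270:470],None,fx=4,fy=4))
E
```

```text
tx 0.15 ty 1.06 tz 0.10 spin 0.01 | now [ 0.5036 -0.4497  0.0943] phi -40.1 t 9.875 dist 0.032
```

View pics/s6.png

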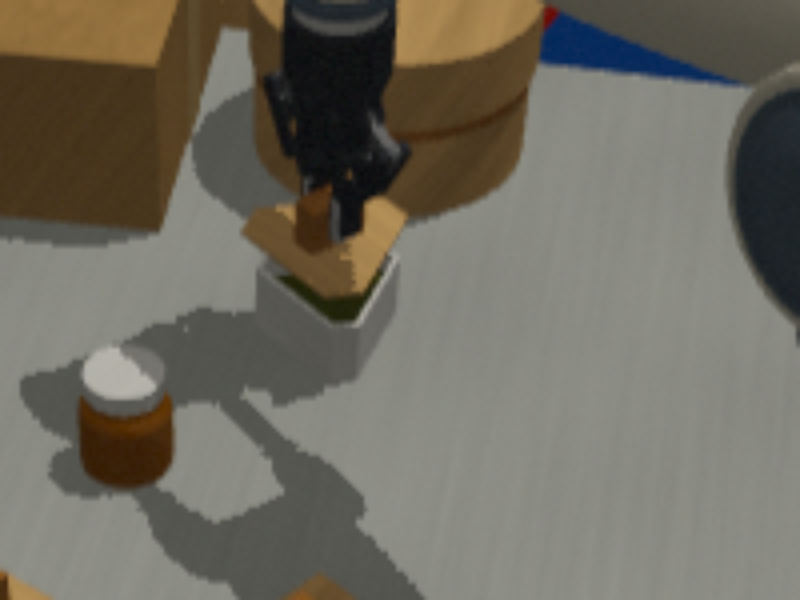

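View pics/t6.png

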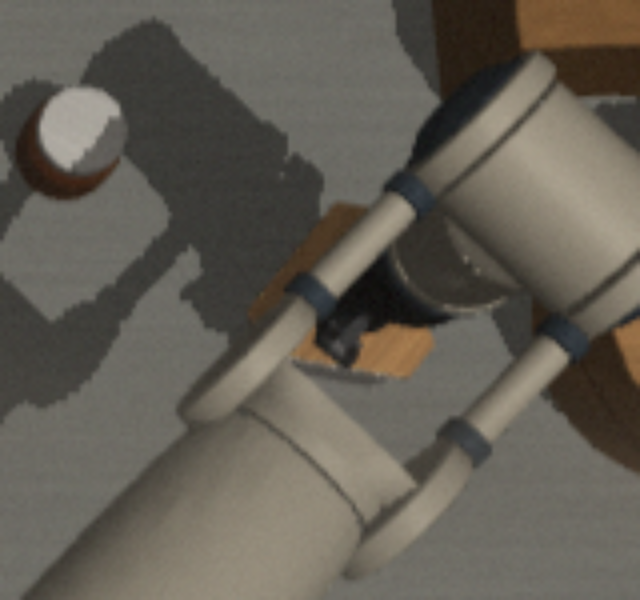

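>>> move_arm(motion=[{"tx": 0.15,"ty": 0,"tz": 0.1,"spin": 0,"grip": 1},{"tx": 0.15,"ty": 0.4,"tz": 0.1,"spin": 0,"grip": 1},{"tx": 0.15,"ty": 0.4,"tz": 0.1,"spin": 0,"grip": 1}])

```text
time_s: 10.35
position: [0.5026, -0.4562, 0.0819]
orientation: [-0.793, 1.706, -1.702]
contact_force: [0.5, -0.1, -2.0]
opening: 0.254
```

```bash
python3 go.py .503 -.4551 .0626 -40.1
```

```text
tx -0.04 ty 0.64 tz -0.01 spin -0.01 | now [ 0.5026 -0.4562  0.0819] phi -40.1 t 10.35 dist 0.019
```

>>> move_arm(motion=[{"tx": 0,"ty": 0.3,"tz": 0,"spin": 0,"grip": 1},{"tx": 0,"ty": 0.65,"tz": 0,"spin": 0,"grip": 1},{"tx": 0,"ty": 0.65,"tz": 0,"spin": 0,"grip": 1},{"tx": 0,"ty": 0.65,"tz": 0,"spin": 0,"grip": -1},{"tx": 0,"ty": 0.65,"tz": 0,"spin": 0,"grip": -1},{"tx": 0,"ty": 0.65,"tz": 0,"spin": 0,"grip": -1},{"tx": 0,"ty": -0.2,"tz": 0,"spin": 0,"grip": -1},{"tx": 0,"ty": -1.8,"tz": 0,"spin": 0,"grip": -1}])

```text
time_s: 11.35
position: [0.5023, -0.4557, 0.1353]
orientation: [-0.794, 1.709, -1.699]
contact_force: [0.4, -0.2, 0.4]
opening: 0.999
```

```bash
python3 go.py .4693 -.1062 .13 -34.8
```

```text
tx -8.20 ty 0.18 tz -8.35 spin -1.07 | now [ 0.5023 -0.4557  0.1353] phi -40.1 t 11.35 dist 0.351
```

>>> move_arm(motion=[{"tx": -1.4,"ty": 0,"tz": -1.42,"spin": 0,"grip": -1},{"tx": -2.8,"ty": 0,"tz": -2.85,"spin": -0.5,"grip": -1},{"tx": -4.2,"ty": 0,"tz": -4.28,"spin": -1.07,"grip": -1},{"tx": -5.6,"ty": 0,"tz": -5.7,"spin": -1.07,"grip": -1},{"tx": -7,"ty": 0,"tz": -7.1,"spin": -1.07,"grip": -1},{"tx": -8.2,"ty": 0,"tz": -8.35,"spin": -1.07,"grip": -1},{"tx": -8.2,"ty": 0,"tz": -8.35,"spin": -1.07,"grip": -1},{"tx": -8.2,"ty": 0,"tz": -8.35,"spin": -1.07,"grip": -1}])

```text
time_s: 12.35
position: [0.4705, -0.1076, 0.138]
orientation: [-0.858, 1.639, -1.641]
contact_force: [0.6, -0.0, -0.0]
opening: 0.996
```

```bash
python3 - <<'E'
from cell import r
from h import *
import go
go.rel(.4693,-.1062,.0235,-34.8)
d=r.get_image("top");np.savez("top7.npz",**d);cv2.imwrite("pics/t7.png",d["image"])
x,e,b=lidfit(d,'tri',(478,265),.055);print(x[:2],np.degrees(x[2]),e,b)
E
```

```text
tx -0.01 ty 3.82 tz -0.06 spin 0.01 | now [ 0.4705 -0.1076  0.138 ] phi -34.8 t 12.35 dist 0.115
[ 0.50465344 -0.456664  ] 49.87106469373047 1.36556845739965 1.1637265352019743
```

View pics/t7.png

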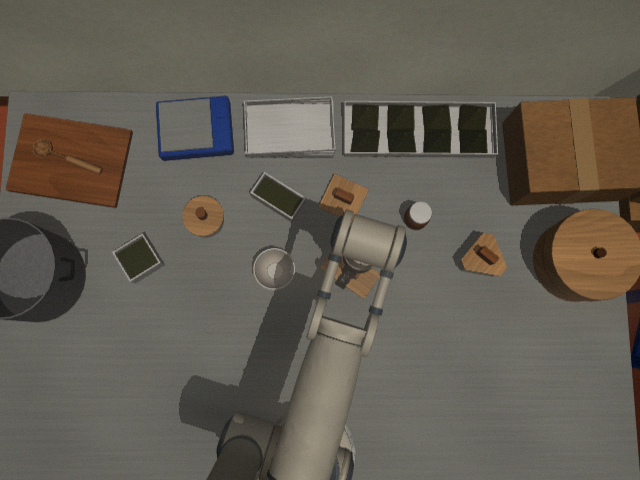

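Triangle lid is on at (484,256), about 2 mm off axis. Now I'll grasp the oblong lid.

>>> move_arm(motion=[{"tx": 0,"ty": 1.9,"tz": 0,"spin": 0,"grip": -1},{"tx": 0,"ty": 3.3,"tz": 0,"spin": 0,"grip": -1},{"tx": 0,"ty": 3.78,"tz": 0,"spin": 0,"grip": -1},{"tx": 0,"ty": 3.78,"tz": 0,"spin": 0,"grip": -1},{"tx": 0,"ty": 3.78,"tz": 0,"spin": 0,"grip": 1},{"tx": 0,"ty": 3.78,"tz": 0,"spin": 0,"grip": 1},{"tx": 0,"ty": 3.78,"tz": 0,"spin": 0,"grip": 1},{"tx": 0,"ty": 3.78,"tz": 0,"spin": 0,"grip": 1}])

```text
time_s: 13.4
position: [0.4708, -0.1072, 0.0252]
orientation: [-0.857, 1.639, -1.641]
contact_force: [2.1, 0.4, 6.7]
opening: 0.248
```

```bash
python3 go.py .6676 .0865 .15 -32.6
```

```text
tx -9.05 ty -4.16 tz 1.71 spin -0.44 | now [ 0.4708 -0.1072  0.0252] phi -34.8 t 13.4 dist 0.303
```

>>> move_arm(motion=[{"tx": 0,"ty": -2,"tz": 0,"spin": 0,"grip": 1},{"tx": 0,"ty": -4,"tz": 0,"spin": 0,"grip": 1},{"tx": -2,"ty": -4.2,"tz": 0.4,"spin": 0,"grip": 1},{"tx": -4,"ty": -4.2,"tz": 0.8,"spin": -0.2,"grip": 1},{"tx": -6,"ty": -4.2,"tz": 1.2,"spin": -0.44,"grip": 1},{"tx": -8,"ty": -4.2,"tz": 1.5,"spin": -0.44,"grip": 1},{"tx": -9.05,"ty": -4.2,"tz": 1.7,"spin": -0.44,"grip": 1},{"tx": -9.05,"ty": -3,"tz": 1.7,"spin": -0.44,"grip": 1}])

```text
time_s: 14.4
position: [0.6699, 0.0893, 0.1165]
orientation: [-0.88, 1.609, -1.613]
contact_force: [-0.2, -0.5, -1.9]
opening: 0.252
```

>>> move_arm(motion=[{"tx": 0,"ty": 0.6,"tz": 0,"spin": 0,"grip": 1},{"tx": 0,"ty": 0.6,"tz": 0,"spin": 0,"grip": 1},{"tx": 0,"ty": 0.6,"tz": 0,"spin": 0,"grip": 1}])

```text
time_s: 14.78
position: [0.6674, 0.0863, 0.0978]
orientation: [-0.882, 1.614, -1.615]
contact_force: [-0.1, -0.5, -1.4]
opening: 0.248
```

```bash
python3 - <<'E'
from cell import r
from h import *
import go
go.rel(.6676,.0865,.0632,-32.6)
d=r.get_image("side");cv2.imwrite("pics/s8.png",cv2.resize(d["image"][160:310,170:370],None,fx=4,fy=4))
E
```

```text
tx -0.01 ty 1.15 tz 0.00 spin -0.00 | now [0.6674 0.0863 0.0978] phi -32.6 t 14.775 dist 0.035
```

View pics/s8.png

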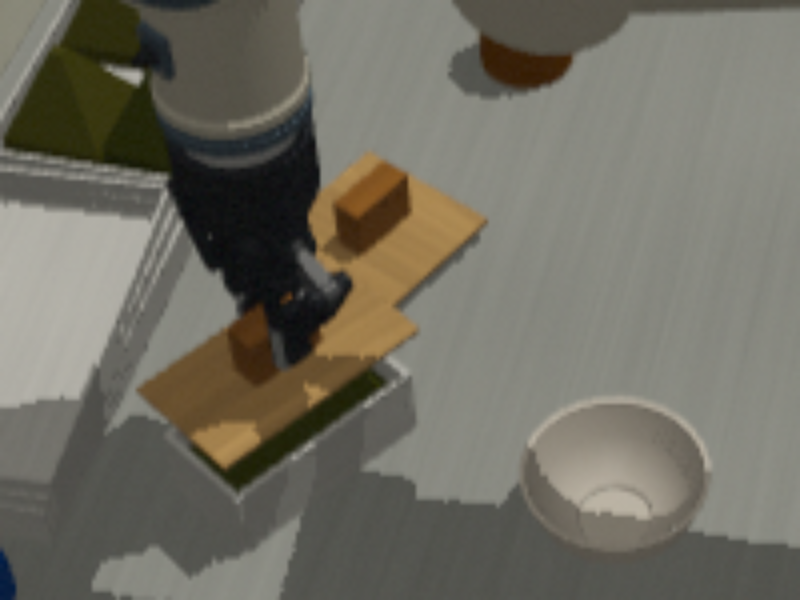

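>>> move_arm(motion=[{"tx": 0,"ty": 0.6,"tz": 0,"spin": 0,"grip": 1},{"tx": 0,"ty": 1.15,"tz": 0,"spin": 0,"grip": 1},{"tx": 0,"ty": 1.15,"tz": 0,"spin": 0,"grip": 1},{"tx": 0,"ty": 1.15,"tz": 0,"spin": 0,"grip": -1},{"tx": 0,"ty": 1.15,"tz": 0,"spin": 0,"grip": -1},{"tx": 0,"ty": 1.15,"tz": 0,"spin": 0,"grip": -1},{"tx": 0,"ty": 0.3,"tz": 0,"spin": 0,"grip": -1},{"tx": 0,"ty": -1.3,"tz": 0,"spin": 0,"grip": -1}])

```text
time_s: 15.82
position: [0.6656, 0.0866, 0.1325]
orientation: [-0.89, 1.618, -1.614]
contact_force: [0.5, 0.4, -0.1]
opening: 0.999
```

```bash
python3 go.py .6691 -.0891 .13 -24.7
```

```text
tx 4.87 ty 0.08 tz 3.25 spin -1.58 | now [0.6656 0.0866 0.1325] phi -32.6 t 15.825 dist 0.176
```

>>> move_arm(motion=[{"tx": 1.6,"ty": 0,"tz": 1.1,"spin": -0.8,"grip": -1},{"tx": 3.2,"ty": 0,"tz": 2.2,"spin": -1.58,"grip": -1},{"tx": 4.87,"ty": 0,"tz": 3.25,"spin": -1.58,"grip": -1},{"tx": 4.87,"ty": 0,"tz": 3.25,"spin": -1.58,"grip": -1},{"tx": 4.87,"ty": 0,"tz": 3.25,"spin": -1.58,"grip": -1}])

```text
time_s: 16.45
position: [0.6705, -0.0888, 0.1351]
orientation: [-0.973, 1.52, -1.519]
contact_force: [-0.4, -0.2, 0.1]
opening: 0.999
```

```bash
python3 - <<'E'
from cell import r
from h import *
import go
go.rel(.6691,-.0891,.0235,-24.7)
d=r.get_image("top");np.savez("top9.npz",**d);cv2.imwrite("pics/t9.png",d["image"])
x,e,b=lidfit(d,'long',(287,197),.055);print(x[:2],np.degrees(x[2]),e,b)
E
```

```text
tx 0.03 ty 3.72 tz -0.04 spin -0.00 | now [ 0.6705 -0.0888  0.1351] phi -24.7 t 16.45 dist 0.112
[0.66790993 0.08547017] 57.717952116154194 0.9300016705569604 0.6015035063015433
```

View pics/t9.png

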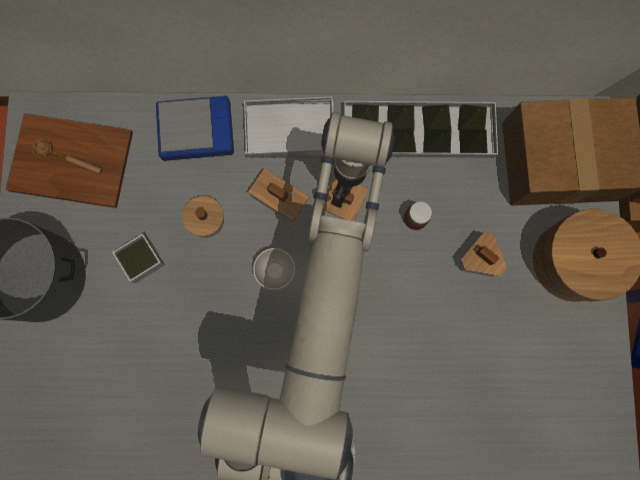

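Oblong lid is on at (279,194), about 1 mm off axis. Square lid next.

>>> move_arm(motion=[{"tx": 0,"ty": 1.9,"tz": 0,"spin": 0,"grip": -1},{"tx": 0,"ty": 3.2,"tz": 0,"spin": 0,"grip": -1},{"tx": 0,"ty": 3.7,"tz": 0,"spin": 0,"grip": -1},{"tx": 0,"ty": 3.7,"tz": 0,"spin": 0,"grip": -1},{"tx": 0,"ty": 3.7,"tz": 0,"spin": 0,"grip": 1},{"tx": 0,"ty": 3.7,"tz": 0,"spin": 0,"grip": 1},{"tx": 0,"ty": 3.7,"tz": 0,"spin": 0,"grip": 1},{"tx": 0,"ty": 3.7,"tz": 0,"spin": 0,"grip": 1}])

```text
time_s: 17.5
position: [0.671, -0.089, 0.0253]
orientation: [-0.972, 1.518, -1.52]
contact_force: [1.7, -0.3, 7.5]
opening: 0.252
```

```bash
python3 go.py .4985 .4533 .165 -56.5
```

```text
tx -14.02 ty -4.66 tz -12.78 spin 6.36 | now [ 0.671  -0.089   0.0253] phi -24.7 t 17.5 dist 0.586
```

>>> move_arm(motion=[{"tx": 0,"ty": -2,"tz": 0,"spin": 0,"grip": 1},{"tx": 0,"ty": -4,"tz": 0,"spin": 0,"grip": 1},{"tx": -1.2,"ty": -4.7,"tz": -1.1,"spin": 0,"grip": 1},{"tx": -2.6,"ty": -4.7,"tz": -2.4,"spin": 1,"grip": 1},{"tx": -4,"ty": -4.7,"tz": -3.65,"spin": 2,"grip": 1},{"tx": -5.4,"ty": -4.7,"tz": -4.9,"spin": 3,"grip": 1},{"tx": -6.8,"ty": -4.7,"tz": -6.2,"spin": 4,"grip": 1},{"tx": -8,"ty": -4.7,"tz": -7.3,"spin": 5,"grip": 1}])

```text
time_s: 18.5
position: [0.5707, 0.2225, 0.1648]
orientation: [-0.664, 1.815, -1.815]
contact_force: [0.3, -0.3, -1.7]
opening: 0.252
```

>>> move_arm(motion=[{"tx": 0,"ty": 0,"tz": 0,"spin": 0,"grip": 1}])

```text
time_s: 18.62
position: [0.5703, 0.2239, 0.1648]
orientation: [-0.67, 1.812, -1.81]
contact_force: [-0.1, -1.2, -0.6]
opening: 0.251
```

```bash
python3 go.py .4985 .4533 .12 -56.5
```

```text
tx -3.16 ty 1.49 tz -7.36 spin 1.41 | now [0.5703 0.2239 0.1648] phi -49.4 t 18.625 dist 0.245
```

>>> move_arm(motion=[{"tx": -0.8,"ty": 0,"tz": -1.8,"spin": 0.7,"grip": 1},{"tx": -1.6,"ty": 0,"tz": -3.6,"spin": 1.4,"grip": 1},{"tx": -2.4,"ty": 0,"tz": -5.4,"spin": 1.4,"grip": 1},{"tx": -3.1,"ty": 0.5,"tz": -7.1,"spin": 1.4,"grip": 1},{"tx": -3.15,"ty": 1.5,"tz": -7.35,"spin": 1.4,"grip": 1},{"tx": -3.15,"ty": 2.2,"tz": -7.35,"spin": 1.4,"grip": 1},{"tx": -3.15,"ty": 2.2,"tz": -7.35,"spin": 1.4,"grip": 1},{"tx": -3.15,"ty": 2.2,"tz": -7.35,"spin": 1.4,"grip": 1}])

```text
time_s: 19.62
position: [0.5024, 0.449, 0.1005]
orientation: [-0.563, 1.892, -1.891]
contact_force: [0.7, -0.8, -0.4]
opening: 0.249
```

```bash
python3 - <<'E'
from cell import r
from h import *
import go
go.rel(.4985,.4533,.0632,-56.5)
d=r.get_image("side");cv2.imwrite("pics/s10.png",cv2.resize(d["image"][330:480,170:370],None,fx=4,fy=4))
E
```

```text
tx 0.03 ty 1.24 tz -0.19 spin -0.06 | now [0.5024 0.449  0.1005] phi -56.8 t 19.625 dist 0.038
```

View pics/s10.png

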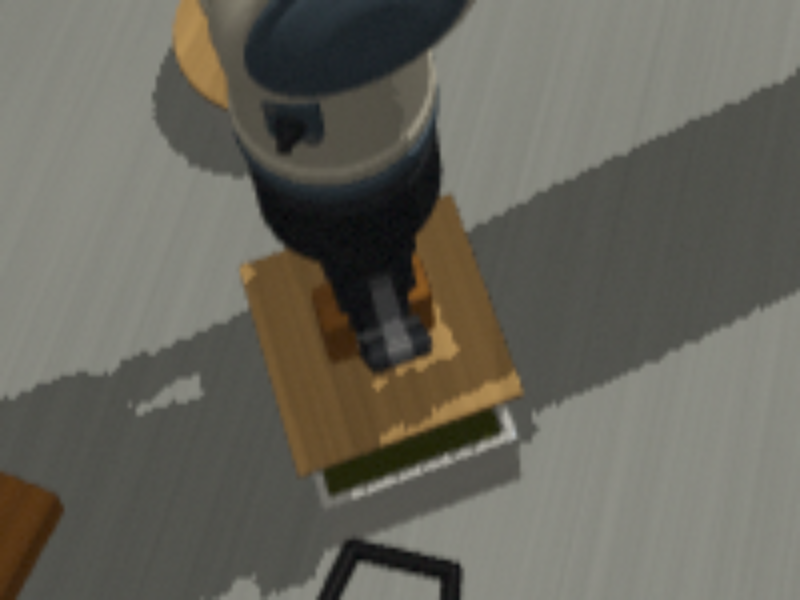

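>>> move_arm(motion=[{"tx": 0,"ty": 0,"tz": -0.18,"spin": 0,"grip": 1},{"tx": 0,"ty": 0.6,"tz": -0.18,"spin": 0,"grip": 1},{"tx": 0,"ty": 0.6,"tz": -0.18,"spin": 0,"grip": 1},{"tx": 0,"ty": 0.6,"tz": -0.18,"spin": 0,"grip": 1}])

```text
time_s: 20.18
position: [0.4979, 0.4542, 0.0805]
orientation: [-0.567, 1.891, -1.892]
contact_force: [-0.3, -0.2, -1.4]
opening: 0.253
```

```bash
python3 go.py .4985 .4533 .0632 -56.5
```

```text
tx 0.00 ty 0.58 tz 0.04 spin -0.03 | now [0.4979 0.4542 0.0805] phi -56.7 t 20.175 dist 0.017
```

>>> move_arm(motion=[{"tx": 0,"ty": 0.3,"tz": 0,"spin": 0,"grip": 1},{"tx": 0,"ty": 0.6,"tz": 0,"spin": 0,"grip": 1},{"tx": 0,"ty": 0.6,"tz": 0,"spin": 0,"grip": 1},{"tx": 0,"ty": 0.6,"tz": 0,"spin": 0,"grip": -1},{"tx": 0,"ty": 0.6,"tz": 0,"spin": 0,"grip": -1},{"tx": 0,"ty": 0.6,"tz": 0,"spin": 0,"grip": -1},{"tx": 0,"ty": -0.3,"tz": 0,"spin": 0,"grip": -1},{"tx": 0,"ty": -2.3,"tz": 0,"spin": 0,"grip": -1}])

```text
time_s: 21.18
position: [0.4968, 0.4532, 0.1467]
orientation: [-0.574, 1.89, -1.897]
contact_force: [1.1, 0.4, 0.3]
opening: 0.999
```

```bash
python3 go.py .37 .2 .25 -56.7
```

```text
tx 8.17 ty -3.44 tz 4.73 spin 0.00 | now [0.4968 0.4532 0.1467] phi -56.7 t 21.175 dist 0.301
```

>>> move_arm(motion=[{"tx": 0,"ty": -2,"tz": 0,"spin": 0,"grip": -1},{"tx": 1.5,"ty": -3.4,"tz": 0.9,"spin": 0,"grip": -1},{"tx": 3,"ty": -3.4,"tz": 1.8,"spin": 0,"grip": -1},{"tx": 4.8,"ty": -3.4,"tz": 2.8,"spin": 0,"grip": -1},{"tx": 6.5,"ty": -3.4,"tz": 3.8,"spin": 0,"grip": -1},{"tx": 8.1,"ty": -3.4,"tz": 4.7,"spin": 0,"grip": -1},{"tx": 8.1,"ty": -3.4,"tz": 4.7,"spin": 0,"grip": -1},{"tx": 8.1,"ty": -3.4,"tz": 4.7,"spin": 0,"grip": -1}])

```text
time_s: 22.18
position: [0.3728, 0.2032, 0.2527]
orientation: [-0.564, 1.891, -1.89]
contact_force: [1.4, 0.1, -0.4]
opening: 1.004
```

```bash
python3 - <<'E'
from cell import r
from h import *
d=r.get_image("top");np.savez("top11.npz",**d);cv2.imwrite("pics/t11.png",d["image"])
s=r.get_image("side");cv2.imwrite("pics/s11.png",s["image"])
P=cloud(d);Ps=cloud(s)
for k,uv,m in (('sq',(128,257),(.4985,.4533)),('long',(287,197),(.6676,.0865)),('round',(194,222),(.608,.2831)),('tri',(478,265),(.503,-.4551))):
    try:
        x,e,b=lidfit(d,k,uv,.055);print(k,np.round(x[:2],4),"off mm",np.round((x[:2]-m)*1e3,1),np.degrees(x[2])%SYM[k],e,b)
    except Exception as ex: print(k,ex);continue
    for nm,C in(("top",P),("side",Ps)):
        S=C.reshape(-1,3);S=S[np.hypot(*(S[:,:2]-m).T)<.042];S=S[(S[:,2]<.068)&(S[:,2]>.042)]
        S=S[np.hypot(*(S[:,:2]-m).T)>.032]
        f=lambda q:(q[0]+(S[:,:2]-m)@q[1:]-S[:,2])*1e3/2
        o=least_squares(f,[.055,0,0],loss='soft_l1').x;print("   ",nm,len(S),"flange z,slopes",o.round(3))
E
```

```text
sq [0.4988 0.4524] off mm [ 0.3 -0.9] 33.26871836092308 0.8918549344422271 0.5030971480709773
    top 328 flange z,slopes [ 0.055  0.002 -0.01 ]
    side 638 flange z,slopes [0.056 0.004 0.004]
long [0.668  0.0855] off mm [ 0.4 -1. ] 57.427928743807776 0.9656701324826775 0.6643210773866913
    top 303 flange z,slopes [ 0.056 -0.009  0.006]
    side 263 flange z,slopes [ 0.055  0.008 -0.011]
round [0.6092 0.2831] off mm [ 1.2 -0. ] 51.037694152473705 0.861951938416255 0.3123078612633904
    top 330 flange z,slopes [0.055 0.009 0.016]
    side 443 flange z,slopes [ 0.055  0.002 -0.001]
tri [ 0.5047 -0.4567] off mm [ 1.7 -1.6] 50.02249548590445 1.3285317817628348 1.1279195407706208
    top 319 flange z,slopes [ 0.056 -0.002  0.002]
    side 51 flange z,slopes [ 0.05   0.128 -0.002]
```

View pics/t11.png

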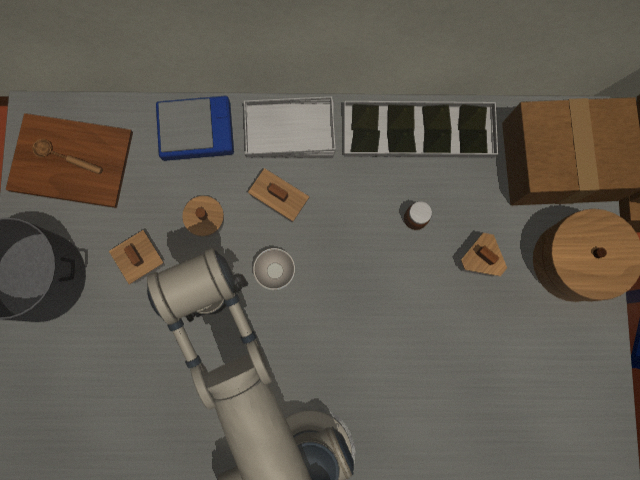

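View pics/s11.png

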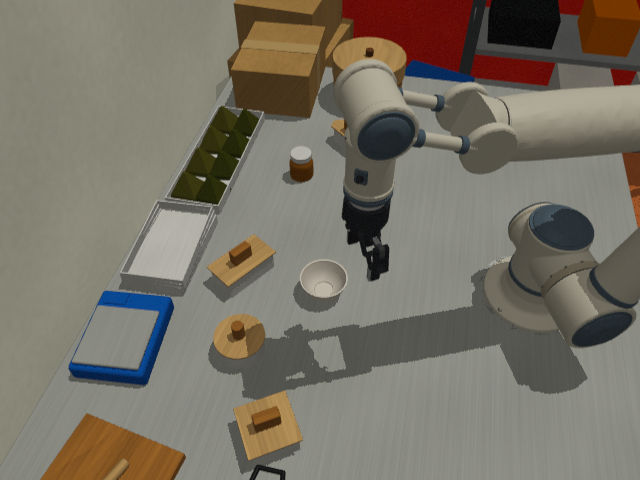

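All four lids are on. At (483,256) the triangle lid is hidden from the side camera by the arm, but the top view has it level at the right height. The bowl (273,268) and jar (418,214) haven't moved. The arm is clear, so I'm handing in.

```bash
python3 -c "
from cell import r
print(r.hand_in(), r.get_state()['time_s'])"
```

```text
the job is handed in; nothing more can be done
the job is handed in; nothing more can be done
```

I put all four lids on the moulds of their own shapes and handed the job in at about 22 s; no verdict was reported.

| Lid | Axis offset from mould | Flange top height (ideal 55 mm) |
|---|---|---|
| Square | about 1 mm | 55–56 mm |
| Oblong | about 1 mm | 55–56 mm |
| Round | about 1 mm | 55 mm |
| Triangle | about 2.3 mm | 56 mm |

- **Level:** the fitted slopes were all below about 0.02 rad, within the 0.06 limit.
- **Bystanders:** by eye, the bowl and jar stand where they were at the start.
- **Arm:** it was parked clear of everything, with the fingers about 0.25 m above the table.
- **Check that disagreed:** the side-camera fit for the triangle lid gave a height of 50 mm and a slope of 0.13. I discounted it, because the arm hid most of that lid and left only 51 points. The triangle figures therefore rest on the top camera alone.

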